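# Weigh a propeller shaft balanced on one V-block

## Task

This short propeller shaft has to be weighed for its freight label, but a damper weight is hidden somewhere inside its tube, so nobody can tell by eye where it balances. Lift it a little at trial points along the tube until you find where it hangs with no tipping, then carry it over and lay it gently along the groove of the single V-block on the scale so that it lies there level, balanced on the block alone, and let go. Never let the shaft tip more than about ten degrees, do not load the scale beyond its 2 kg, and leave everything else on the bench where it is.

Things in the scene. Friction and masses are not known exactly. Their poses are not given: they have to be found in the camera images.
- shaft_mid (a point): Middle of the propeller shaft, on its axis: a rigid straight black tube, 38 mm across, plain and graspable over 320 mm (x from -160 to +160 mm). x runs along the shaft, level; y and z are across it. The hidden damper weight does not move in use. The shaft's balance point lies on the axis, up to 70 mm from this point on either side.
- shaft: The whole shaft, 430 mm long; origin and axes as shaft_mid. A bare steel splined sleeve, 47 mm across, ends it at +x (from 160 to 215 mm) and a forged two-eared steel yoke, 47 mm wide, at -x. It weighs 0.8 to 1 kg in all, about half of it the hidden weight.
- tray: Opened cardboard carton tray, fixed to the bench, 480 x 134 mm, rim 29 mm high. Origin under its centre, at bench height; x along it. Two upright V-notched end pieces (20 mm thick, 110 mm wide, 58 mm high), centred 135 mm either side of the middle, carry the shaft along the tray's x, its axis 60 mm above the bench. The space between them is free for fingers.
- vee_seat (a point): Where the shaft's axis passes when it is seated in the V-block: above the middle of the groove, 115 mm above the bench while unloaded. The groove runs along this point's y axis, level; z is up. Dark steel block, 30 mm wide across the groove, only 26 mm long along it; 120 degree groove. Its top is 14 mm below this point, so fingers holding the tube pass down either side of it.
- scale: Grey bench parcel scale, fixed, 270 x 240 mm, low display on its front (-x). Origin at bench height under the V-block, which stands fixed in the middle of its steel platform (190 x 200 mm, top 65 mm above the bench; block 36 mm high). The platform gives about 1 mm per 4 N.
- bearing: Bystander: steel bearing ring, 60 mm across, 18 mm high, beside the scale. Origin under its centre.
- dust_cap: Bystander: steel hub cap, 50 mm across, 32 mm high, beside the scale. Origin under its centre.
- tape: Bystander: roll of packing tape lying flat, 96 mm across, 40 mm high, beside the tray. Origin under its centre.
- wrench: Bystander: spanner, 170 mm long, lying flat beside the tray. Origin under its middle.
- spray_can: Bystander: white can, 66 mm across, 160 mm high. Origin under its centre.
- part_box: Bystander: small white part box, 80 x 60 x 50 mm, lying between the tray and the scale. Origin under its centre.

How it is judged:
By the outcome, as a careful person would: the job done as asked, in the order asked, and still so for the second after the job is handed in, with the robot touching nothing.
It also fails if it takes over 58 s, if anything falls off the work surface, if the arm or the gripper's body presses on something with over 40 N, if the wrist force passes 120 N, or if a joint passes its speed limit or range.

## Robot

A 7-joint arm with a two-finger parallel gripper is mounted at the origin on the work surface. World frame = base frame: x ahead of the robot, y to its left, z up, the work surface at z = 0. Lengths are in m, angles in degrees, forces in N, time in s.
With the tool pointing down it reaches from about 0.425 to 0.875 m from the base axis. Payload 4.7 kg.
Tool frame: the origin (TCP) lies midway between the tips of the shut fingers; the grasp point (between the pads) lies 19 mm behind it (env.tcp_to_grasp is the distance from the TCP to the grasp point, in m); z points along the fingers, x is the direction in which the jaws open and shut, and the axes are right-handed (so a half turn about z gives the same grasp; the last joint's range is limited). The gripper opens to 87 mm and grips with 3 to 60 N. Pads are 19 mm wide; open, the fingers measure 117 mm over their backs; the gripper's body (75 mm by 190 mm) begins 51 mm behind the grasp point.
Start: joints at [-72.13, 18.392, -4.016, 83.108, 1.295, 78.541, -3.26], TCP at [0.191, 0.621, 0.223] pointing down, gripper open.
Joint ranges: [-163.93, 163.93], [-17.29, 119.83], [-79.2, 71.16], [3.27, 140.29], [-89.18, 269.18], [5.43, 117.66], [-154.24, 154.24]. Speed limits (degrees/s): [147.25, 147.25, 180, 180, 180, 180, 180].

## Interface

Orientations are given as [roll, pitch, yaw] about the fixed x, y, z axes, in that order (R = Rz(yaw) Ry(pitch) Rx(roll)).
In Python, from cell import env, viewer gives the robot as it stands.
- The arm moves only by the shell command python3 -m pendant 'ROWS' [OPENING] [FORCE]. ROWS is JSON, a list of rows, each a list of 6 numbers: the shift along the tool's x, y, z each as a share of 0.1 m, from -1 to 1, then the turn, a rotation vector about the tool's x, y, z each as a share of 90 degrees, from -1 to 1. A call has exactly 8 rows; each row is the pose to reach, as a shift and turn from the pose commanded when the call began, along the tool's axes at that moment; what a row does not reach only later rows make up. A row lasts 1/8 s, in which the tool goes at most 62.5 mm and 10.7 degrees, less where a joint would pass 70% of its speed; a pose out of reach is approached as far as the arm can. A call with a number of a shift or a turn outside -1 to 1 is refused whole. A call with a gripper value outside its range is refused whole. OPENING is the finger opening in mm, from 0 to 87, set as the call begins (- or left out, the last holds). The fingers move at their own pace and stop on an object; FORCE is the grip in N (left out, the last holds). Time passes only in rows, so rows that repeat a pose let the fingers close, or fill a call up. It gives the time, the measured TCP pose, the force and the opening at its end, in the units of the state.
- env.get_obs(): the state, without advancing time (a new reading comes with each control period).
- viewer.read_camera(name): name is "scene" or "top" or "wrist"; returns a dict with "frame" (480x640x3 uint8, red, green, blue), "fx", "fy", "cx", "cy" (pixels), "k1" (the pictures are not rectified: a ray, as slopes to the right and down, at radius r is drawn at 1 + k1 r^2 times it, then the intrinsics apply), "view" (4x4, takes a point from world to camera coordinates); the wrist camera has in their place "hand_eye" (4x4, takes a point from camera to tool coordinates, whose origin is the TCP and whose axes are the tool frame's). Camera axes: x right, y down, z forward; pixel columns grow to the right and rows downward; lengths in m; the calibration is good to about 2 mm. A picture is of the moment at which its call begins: read the wrist's pose just before it. There is no depth.
- env.sign_off(): hands the job in, once; it reports no verdict.
The state is a dict: "time_s": time; "qpos": joint angles; "joint_velocities": joint speeds; "effort": joint torques, N m; "tool_pos": TCP position; "tool_rot": TCP orientation; "force": force on the tool from outside, world axes, zero at the start; "wrist_torque": the same for the moment, N m; "grip_width": finger opening in m.
Only numpy, scipy, OpenCV 4.12 (cv2) and the standard library are available. Lean on these libraries where they do the work, as an engineer would, in place of code of your own. Each camera call takes 0.05 s, during which the arm holds its last target.

## Working session

There is one attempt and no reset: what is moved stays moved. The work goes in short steps, Python scripts to look and compute and a shell command to move; the robot and the scene stay as the last step left them, time stands still between calls to the robot, and variables do not carry over. Pictures are saved under pics/ and viewed, and the job is handed in when it is done.

```bash
ls; mkdir -p pics; python3 - <<'E'
from cell import env, viewer
import cv2
print(env.get_obs(), env.tcp_to_grasp)
for n in ["scene","top","wrist"]:
    c=viewer.read_camera(n)
    cv2.imwrite(f"pics/{n}0.png",c["frame"][:,:,::-1])
    print(n,{k:v for k,v in c.items() if k!="frame"})
E
```

```text
pics
{'time_s': 0.0, 'qpos': array([-72.13066273,  18.43899735,  -4.01362339,  83.1745327 ,
         1.2930362 ,  78.54032537,  -3.25928326]), 'joint_velocities': array([-0.0279055 ,  0.02777242,  0.00522945,  0.01645423, -0.09594578,
        0.04356968, -0.06049911]), 'effort': array([-6.85493262e-06, -4.91280770e+01, -4.04038802e-01, -3.12529707e+01,
       -6.40626275e-02,  4.36822919e-02,  1.70155240e-04]), 'tool_pos': array([0.19060408, 0.62085181, 0.22146518]), 'tool_rot': array([1.79995600e+02, 1.08731191e-01, 7.29389141e+01]), 'force': array([ 0.55648379, -0.0745907 ,  0.69247682]), 'wrist_torque': array([-0.01700737,  0.03591284, -0.02657193]), 'grip_width': 0.08701328952099041} 0.0187
scene {'fx': 472.3976641142722, 'fy': 472.3976641142722, 'cx': 310.6834637432195, 'cy': 241.5336292575688, 'k1': -0.033955923171598026, 'view': array([[-0.31036797,  0.95056827,  0.00957581,  0.15551036],
       [ 0.65596489,  0.22144666, -0.72157567, -0.2737013 ],
       [-0.68802746, -0.21767258, -0.69226935,  1.59890733],
       [ 0.        ,  0.        ,  0.        ,  1.        ]])}
top {'
[... 170 characters left out ...]
-0.00292524,  0.00184629],
       [-0.98397355, -0.00517086, -0.17823949,  0.55219519],
       [ 0.17822062,  0.00390945, -0.98398279,  1.42577565],
       [ 0.        ,  0.        ,  0.        ,  1.        ]])}
wrist {'fx': 335.8774245559224, 'fy': 335.8774245559224, 'cx': 319.2545471136866, 'cy': 238.1897265972925, 'k1': -0.02888117826412082, 'hand_eye': array([[ 9.99999019e-01,  1.39690058e-03,  1.03520739e-04,
        -6.90707226e-04],
       [-1.37707325e-03,  9.66895236e-01,  2.55169957e-01,
        -6.90674926e-02],
       [ 2.56353352e-04, -2.55169849e-01,  9.66896211e-01,
        -1.61619653e-01],
       [ 0.00000000e+00,  0.00000000e+00,  0.00000000e+00,
         1.00000000e+00]])}
```

View pics/top0.png

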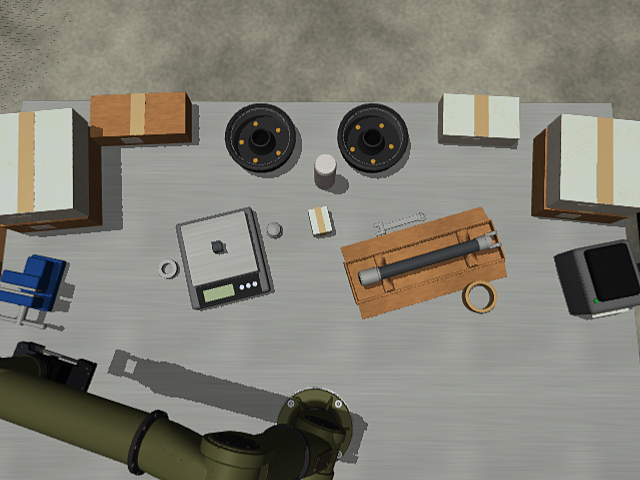

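View pics/scene0.png

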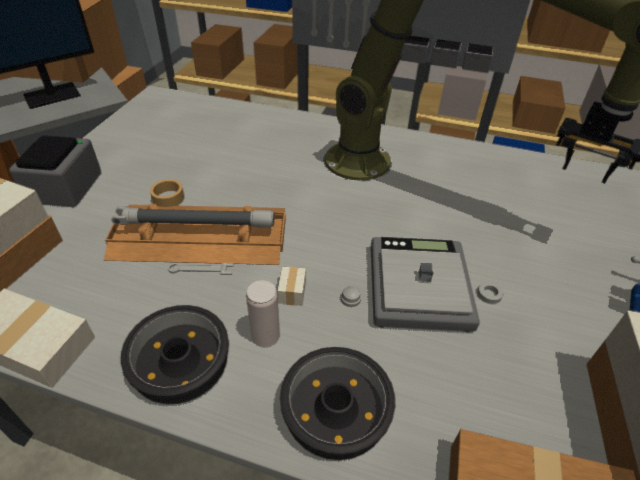

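View pics/wrist0.png

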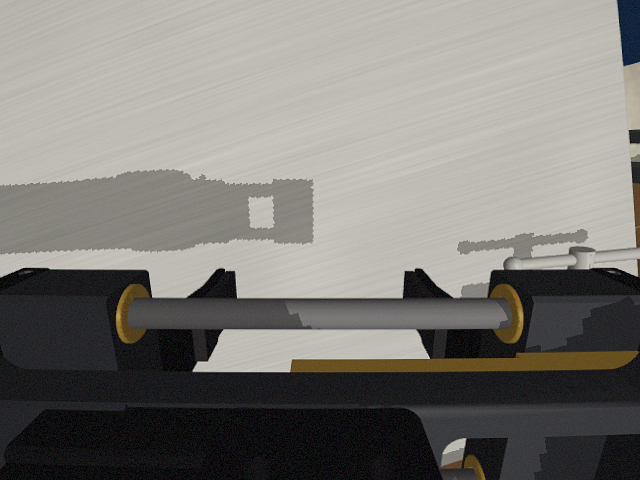

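```bash
cat > h.py <<'E'
import numpy as np, cv2
from cell import env, viewer
def crop(img,u0,v0,u1,v1,s,name):
    c=cv2.resize(img[v0:v1,u0:u1],None,fx=s,fy=s,interpolation=cv2.INTER_CUBIC)
    cv2.imwrite("pics/"+name,c[:,:,::-1])
def ray(c,u,v):
    p=np.array([(u-c["cx"])/c["fx"],(v-c["cy"])/c["fy"]]); q=p.copy()
    for _ in range(20): q=p/(1+c["k1"]*(q@q))
    return np.array([q[0],q[1],1.])
def pose(c):
    if "view" in c:
        R=c["view"][:3,:3]; t=c["view"][:3,3]; return R.T,-R.T@t
    from scipy.spatial.transform import Rotation as Ro
    o=c["obs"]; R=Ro.from_euler("xyz",o["tool_rot"],degrees=True).as_matrix()
    H=c["hand_eye"]; return R@H[:3,:3], R@H[:3,3]+o["tool_pos"]
def atz(c,u,v,z):
    R,o=pose(c); d=R@ray(c,u,v); return o+d*(z-o[2])/d[2]
def proj(c,P):
    R,o=pose(c); p=R.T@(np.array(P)-o); q=p[:2]/p[2]; q=q*(1+c["k1"]*(q@q))
    return np.array([q[0]*c["fx"]+c["cx"],q[1]*c["fy"]+c["cy"]])
E
python3 - <<'E'
from h import *
c=viewer.read_camera("top")
crop(c["frame"],335,195,515,325,4.4,"t_sh.png")
crop(c["frame"],150,195,290,315,5,"t_sc.png")
E
```

```text
(no output)
```

View pics/t_sh.png

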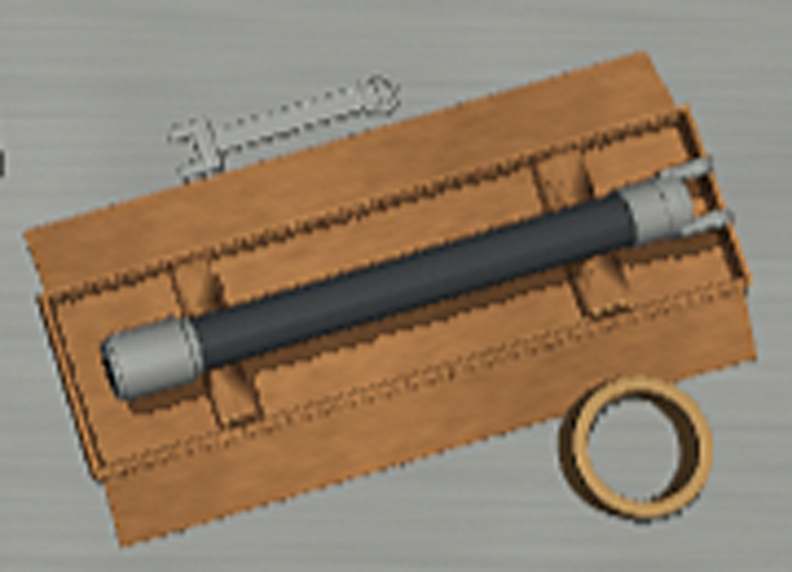

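View pics/t_sc.png

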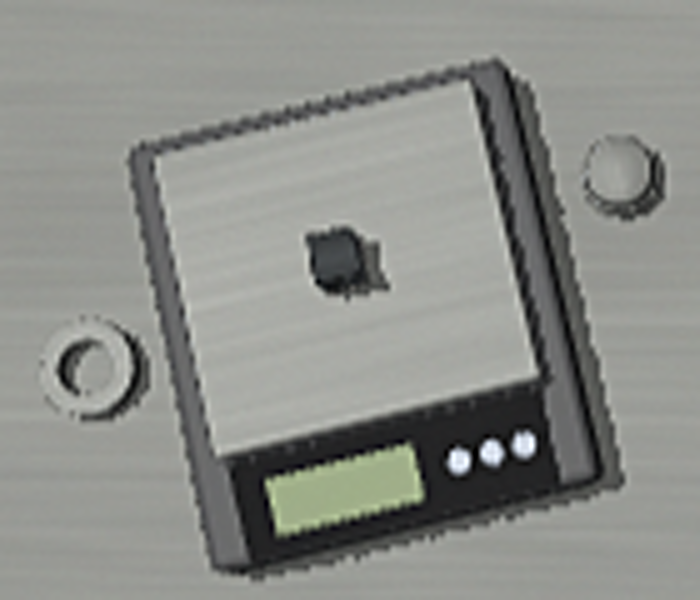

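```bash
python3 - <<'E'
from h import *
c=viewer.read_camera("top")
f=lambda x,y:(335+x/4.4,195+y/4.4)
g=lambda x,y:(150+x/5,195+y/5)
# axis-junction: tube edges each side (contour ~ at axis height)
L=[atz(c,*f(190,320),.062),atz(c,*f(205,366),.062)]
R=[atz(c,*f(622,193),.062),atz(c,*f(638,243),.062)]
l=np.mean(L,0); r=np.mean(R,0)
print(l,r,"mid",(l+r)/2,"len",np.linalg.norm(l-r),"yaw",np.degrees(np.arctan2(*(l-r)[1::-1])))
P=[atz(c,*g(*p),.065) for p in [(155,155),(472,80),(548,375),(220,452)]]
P=np.array(P);print(P,P.mean(0))
print([np.degrees(np.arctan2(*(P[a]-P[b])[1::-1])) for a,b in [(0,1),(3,2),(0,3),(1,2)]])
print("block",[atz(c,*g(*p),.101) for p in [(338,262)]])
for n,z,p in [("tape",.04,f(636,448)),("cap",.032,g(620,165)),("bearing",.018,g(92,368))]: print(n,atz(c,*p,z))
for n,z,p in [("box",.05,(319,219)),("can",.16,(325,162)),("wrench",.01,(400,222))]: print(n,atz(c,*p,z))
E
```

```text
[ 0.45067792 -0.19371557  0.062     ] [ 0.53826537 -0.49129202  0.062     ] mid [ 0.49447165 -0.3425038   0.062     ] len 0.3101988098899977 yaw 106.40105127598268
[[0.5900409  0.40713556 0.065     ]
 [0.63777493 0.21622355 0.065     ]
 [0.45719969 0.16521147 0.065     ]
 [0.41024379 0.35870596 0.065     ]] [0.52381483 0.28681913 0.065     ]
[np.float64(104.03794688798057), np.float64(103.64045932650887), np.float64(15.075231123264379), np.float64(15.774861026234257)]
block [array([0.51894523, 0.28599676, 0.101     ])]
tape [ 0.38290005 -0.49414557  0.04      ]
cap [0.59212073 0.12773624 0.032     ]
bearing [0.46552723 0.45201518 0.018     ]
box [ 0.6173433  -0.01151284  0.05      ]
can [ 0.76191374 -0.02746985  0.16      ]
wrench [ 0.6180052  -0.26703449  0.01      ]
```

```bash
cat > plan.py <<'E'
import sys
from h import *
from scipy.spatial.transform import Rotation as Ro
def plan(x,y,z,yaw=None,o=None):
    o=o or env.get_obs()
    R=Ro.from_euler("xyz",o["tool_rot"],degrees=True); 
    d=R.inv().apply(np.array([x,y,z])-o["tool_pos"])/0.1
    t=np.zeros(3)
    if yaw is not None:
        t=(R.inv()*Ro.from_euler("xyz",[180,0,yaw],degrees=True)).as_rotvec(degrees=True)/90
    m=max(1,abs(d).max())
    print("time",round(o["time_s"],2),"pos",o["tool_pos"].round(4),"rot",o["tool_rot"].round(2),"f",o["force"].round(2),"tq",o["wrist_torque"].round(3),"w",round(o["grip_width"]*1e3,1))
    print("full shift",d.round(3),"calls",round(m,2),"one-call",(d/m).round(3),"turn",t.round(3))
if __name__=="__main__": plan(*map(float,sys.argv[1:]))
E
python3 plan.py 0.5 0.28 0.22 16
```

```text
time 0.25 pos [0.1907 0.6211 0.2221] rot [1.800e+02 5.000e-02 7.293e+01] f [0.41 0.14 0.46] tq [ 0.072  0.041 -0.064] w 87.6
full shift [-2.354  3.958  0.023] calls 3.96 one-call [-0.595  1.     0.006] turn [0.    0.    0.633]
```

```bash
python3 -m pendant '[[-0.05,0.06,0,0,0,0.03],[-0.17,0.2,0,0,0,0.11],[-0.3,0.35,0,0,0,0.2],[-0.43,0.5,0,0,0,0.29],[-0.55,0.64,0,0,0,0.38],[-0.67,0.77,0,0,0,0.47],[-0.78,0.9,0,0,0,0.55],[-0.86,1,0,0,0,0.62]]' 60; python3 plan.py 0.5 0.28 0.22 16
```

```text
time_s: 1.25
tool_pos: [0.262, 0.5086, 0.2227]
tool_rot: [180.0, -0.0, 16.8]
force: [0.7, 0.1, -0.2]
grip_width: 0.0597
time 1.25 pos [0.262  0.5086 0.2227] rot [ 1.800e+02 -2.000e-02  1.676e+01] f [ 0.67  0.07 -0.22] tq [-0.111  0.011 -0.034] w 59.7
full shift [1.62  2.875 0.028] calls 2.88 one-call [0.563 1.    0.01 ] turn [ 0.    -0.     0.008]
```

```bash
python3 -m pendant '[[0.1,0.12,0,0,0,0],[0.2,0.25,0,0,0,0],[0.3,0.38,0,0,0,0],[0.4,0.5,0,0,0,0],[0.5,0.63,0,0,0,0],[0.6,0.75,0,0,0,0],[0.7,0.88,0,0,0,0],[0.8,1,0,0,0,0]]';python3 -m pendant '[[0.1,0.12,0,0,0,0],[0.2,0.25,0,0,0,0],[0.3,0.38,0,0,0,0],[0.4,0.5,0,0,0,0],[0.5,0.63,0,0,0,0],[0.6,0.75,0,0,0,0],[0.7,0.88,0,0,0,0],[0.8,1,0,0,0,0]]'; python3 - <<'E'
from h import *
import pickle
o=env.get_obs(); c=viewer.read_camera("wrist"); c["obs"]=o
pickle.dump(c,open("w1.pkl","wb")); cv2.imwrite("pics/w1.png",c["frame"][:,:,::-1]); print(o["tool_pos"],o["tool_rot"])
E
python3 plan.py 0.494 -0.342 0.22 16.4
```

```text
time_s: 2.25
tool_pos: [0.3679, 0.4372, 0.2226]
tool_rot: [-180.0, -0.0, 17.1]
force: [-0.4, 0.1, 0.9]
grip_width: 0.0599
time_s: 3.25
tool_pos: [0.4739, 0.3652, 0.2226]
tool_rot: [-180.0, -0.0, 17.1]
force: [0.7, -0.1, -0.3]
grip_width: 0.0599
[0.47388567 0.36520307 0.22259495] [-1.79999396e+02 -7.65214114e-03  1.71326598e+01]
time 3.3 pos [0.4761 0.3632 0.2226] rot [ 1.7991e+02 -8.0000e-02  1.6960e+01] f [ 2.07 -1.22  0.2 ] tq [-0.16  -0.151 -0.074] w 60.0
full shift [-1.885  6.798  0.034] calls 6.8 one-call [-0.277  1.     0.005] turn [ 0.001 -0.001  0.006]
```

View pics/w1.png

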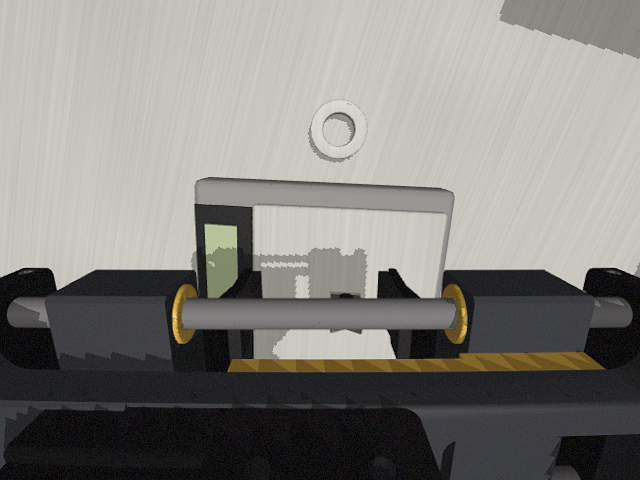

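```bash
python3 -m pendant '[[0,0.15,0,0,0,0],[0,0.3,0,0,0,0],[0,0.45,0,0,0,0],[0,0.6,0,0,0,0],[0,0.75,0,0,0,0],[0,0.9,0,0,0,0],[0,1,0,0,0,0],[0,1,0,0,0,0]]'; python3 - <<'E'
from h import *
import pickle
o=env.get_obs(); c=viewer.read_camera("wrist"); c["obs"]=o
pickle.dump(c,open("w2.pkl","wb")); cv2.imwrite("pics/w2.png",c["frame"][:,:,::-1]); print(o["tool_pos"],o["tool_rot"])
crop(c["frame"],220,0,480,200,3,"w2c.png")
E
python3 plan.py 0.494 -0.342 0.22 16.4
```

```text
time_s: 4.3
tool_pos: [0.5028, 0.2693, 0.2227]
tool_rot: [-180.0, -0.0, 17.0]
force: [0.0, -0.2, -0.3]
grip_width: 0.06
[0.50284011 0.26933467 0.22267842] [-1.79998845e+02 -1.36915749e-02  1.70457255e+01]
time 4.35 pos [0.5024 0.2703 0.2226] rot [-1.7997e+02 -1.0000e-02  1.7120e+01] f [-0.43  0.29  0.56] tq [-0.067 -0.003  0.005] w 59.9
full shift [-1.883  5.827  0.023] calls 5.83 one-call [-0.323  1.     0.004] turn [-0.    -0.     0.008]
```

View pics/w2.png

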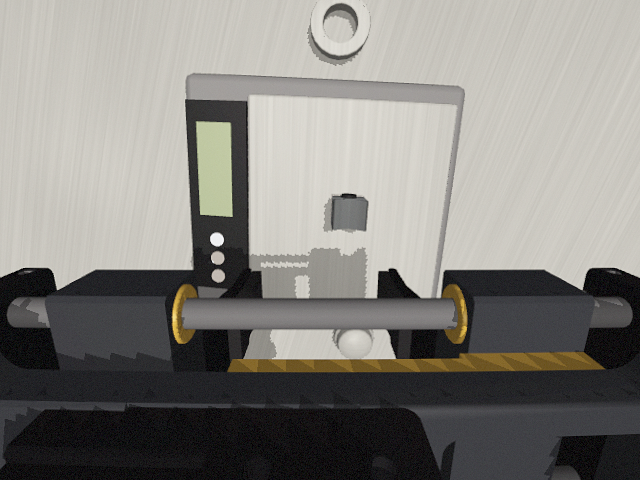

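View pics/w2c.png

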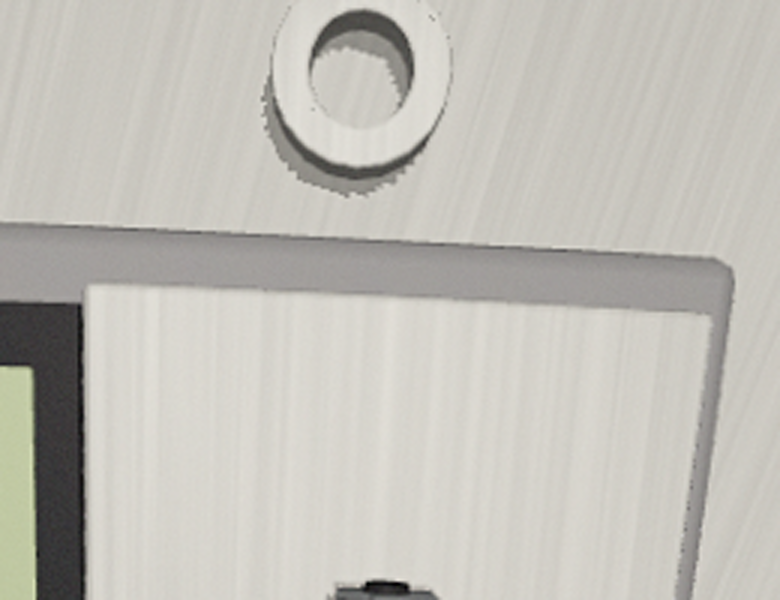

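```bash
python3 - <<'E'
from h import *
import pickle
c=pickle.load(open("w2.pkl","rb"))
crop(c["frame"],315,180,385,245,10,"w2b.png")
E
```

```text
(no output)
```

View pics/w2b.png

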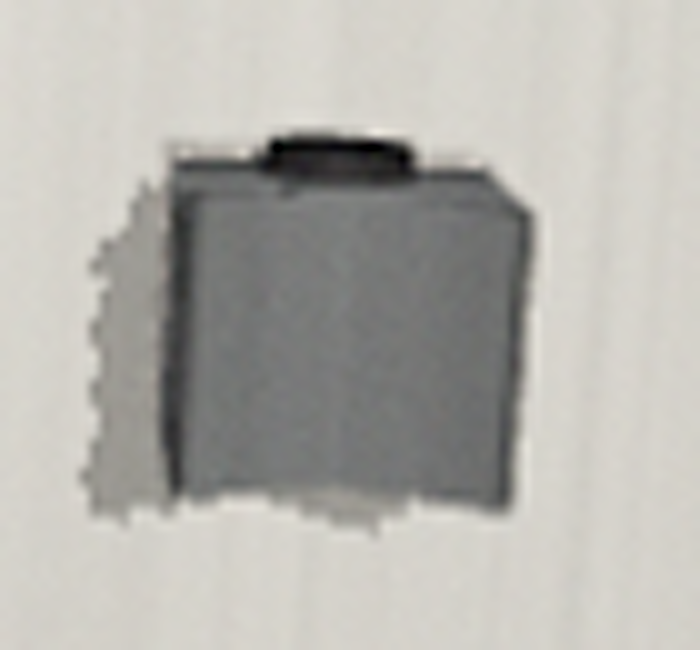

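```bash
python3 - <<'E'
from h import *
import pickle
c=pickle.load(open("w2.pkl","rb"))
f=lambda x,y:(315+x/10,180+y/10)
for n,p,z in [("bl",(178,495),.065),("br",(510,510),.065),("tl",(190,193),.101),("tr",(530,213),.101),("bkl",(172,165),.101),("bkr",(490,172),.101)]:
    print(n,atz(c,*f(*p),z))
# platform edges from w2c (scale3, off 220,0)
g=lambda x,y:(220+x/3,y/3)
A=[atz(c,*g(*p),.065) for p in [(83,287),(713,315)]]
print(A, np.degrees(np.arctan2(*(A[0]-A[1])[1::-1])), np.linalg.norm(A[0]-A[1]))
# left edge of platform
B=[atz(c,*p,.065) for p in [(220+83/3,96),(247.5,240)]]
print(B, np.degrees(np.arctan2(*(B[0]-B[1])[1::-1])))
# predicted pixel of candidate centre
t=viewer.read_camera("top")
for yaw in [15]:
  a=np.radians(yaw); X=np.array([np.cos(a),np.sin(a)]);Y=np.array([-X[1],X[0]])
  C=np.array([.5225,.287])
  for i,j in [(-1,-1),(1,-1),(1,1),(-1,1)]:
    q=C+X*.095*i+Y*.1*j; print(i,j,"top",proj(t,[*q,.065]).round(1),"wrist",proj(c,[*q,.065]).round(1))
  for i,j in [(-1,-1),(1,-1),(1,1),(-1,1)]:
    q=C+X*.015*i+Y*.013*j; print(i,j,"blk wrist top",proj(c,[*q,.101]).round(1),"bot",proj(c,[*q,.065]).round(1))
crop(t["frame"],205,230,235,260,20,"t_b.png")
E
```

```text
bl [0.51755887 0.26667302 0.065     ]
br [0.54905936 0.27481082 0.065     ]
tl [0.50662116 0.29972942 0.101     ]
tr [0.53471223 0.30662284 0.101     ]
bkl [0.50444275 0.30154477 0.101     ]
bkr [0.53032842 0.30891913 0.101     ]
[array([0.40803785, 0.36094602, 0.065     ]), array([0.58981297, 0.40916697, 0.065     ])] -165.14288836499847 0.18806237678813983
[array([0.40810679, 0.36067576, 0.065     ]), array([0.4404219, 0.231773 , 0.065    ])] 104.07364639311857
-1 -1 top [259.4 270.2] wrist [247.4 303. ]
1 -1 top [244.8 210.2] wrist [429.3 309.1]
1 1 top [180.6 226.5] wrist [455.8 105.6]
-1 1 top [193.8 287.2] wrist [243.7  96.8]
-1 -1 blk wrist top [329.  232.9] bot [328. 224.]
1 -1 blk wrist top [363.4 234.1] bot [358.7 225.1]
1 1 blk wrist top [365.6 204.5] bot [360.6 198.5]
-1 1 blk wrist top [330.3 203.2] bot [329.1 197.3]
```

View pics/t_b.png

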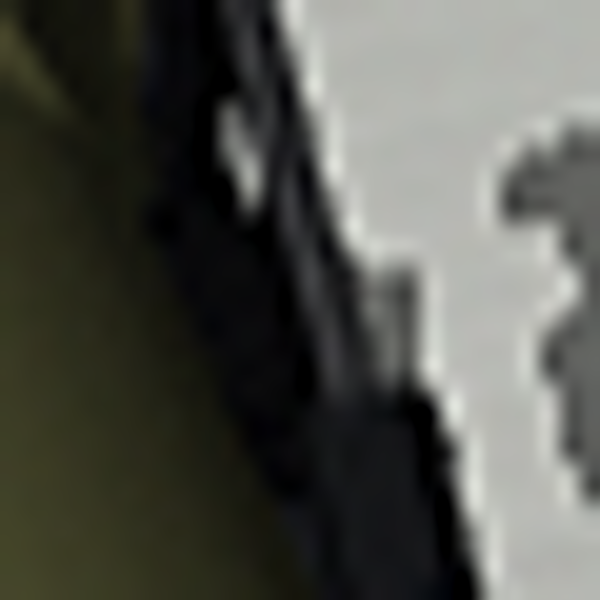

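```bash
python3 -m pendant '[[-0.01,0.12,0,0,0,0],[-0.04,0.25,0,0,0,0],[-0.08,0.38,0,0,0,0],[-0.12,0.5,0,0,0,0],[-0.16,0.63,0,0,0,0],[-0.2,0.75,0,0,0,0],[-0.24,0.88,0,0,0,0],[-0.28,1,0,0,0,0]]';python3 -m pendant '[[-0.04,0.12,0,0,0,0],[-0.08,0.25,0,0,0,0],[-0.12,0.38,0,0,0,0],[-0.16,0.5,0,0,0,0],[-0.2,0.63,0,0,0,0],[-0.24,0.75,0,0,0,0],[-0.28,0.88,0,0,0,0],[-0.32,1,0,0,0,0]]';python3 -m pendant '[[-0.04,0.12,0,0,0,0],[-0.08,0.25,0,0,0,0],[-0.12,0.38,0,0,0,0],[-0.16,0.5,0,0,0,0],[-0.2,0.63,0,0,0,0],[-0.24,0.75,0,0,0,0],[-0.28,0.88,0,0,0,0],[-0.32,1,0,0,0,0]]';python3 -m pendant '[[-0.04,0.12,0,0,0,0],[-0.08,0.25,0,0,0,0],[-0.12,0.38,0,0,0,0],[-0.16,0.5,0,0,0,0],[-0.2,0.63,0,0,0,0],[-0.24,0.75,0,0,0,0],[-0.28,0.88,0,0,0,0],[-0.32,1,0,0,0,0]]'; python3 plan.py 0.494 -0.342 0.22 16.4
```

```text
time_s: 5.4
tool_pos: [0.5051, 0.1656, 0.2226]
tool_rot: [-180.0, -0.0, 17.1]
force: [-0.5, 1.2, -0.6]
grip_width: 0.0601
time_s: 6.4
tool_pos: [0.504, 0.0606, 0.2226]
tool_rot: [180.0, -0.0, 17.1]
force: [-0.2, 0.6, -0.3]
grip_width: 0.0595
time_s: 7.4
tool_pos: [0.5029, -0.0444, 0.2226]
tool_rot: [-180.0, -0.0, 17.1]
force: [0.2, -0.5, -1.3]
grip_width: 0.0598
time_s: 8.4
tool_pos: [0.5018, -0.1494, 0.2225]
tool_rot: [180.0, -0.0, 17.1]
force: [-0.1, -0.4, 0.3]
grip_width: 0.0604
time 8.4 pos [ 0.5018 -0.1494  0.2225] rot [180.    -0.    17.13] f [-0.07 -0.41  0.3 ] tq [-0.09   0.054 -0.004] w 60.4
full shift [-0.642  1.818  0.026] calls 1.82 one-call [-0.353  1.     0.014] turn [ 0.    -0.     0.008]
```

```bash
python3 -m pendant '[[-0.04,0.12,0,0,0,0],[-0.08,0.25,0,0,0,0],[-0.12,0.38,0,0,0,0],[-0.16,0.5,0,0,0,0],[-0.2,0.63,0,0,0,0],[-0.24,0.75,0,0,0,0],[-0.28,0.88,0,0,0,0],[-0.32,1,0,0,0,0]]';python3 -m pendant '[[-0.05,0.12,0,0,0,0],[-0.1,0.25,0,0,0,0],[-0.15,0.38,0,0,0,0],[-0.2,0.5,0,0,0,0],[-0.25,0.63,0,0,0,0],[-0.3,0.75,0,0,0,0],[-0.32,0.82,0,0,0,0],[-0.32,0.82,0,0,0,0]]'; python3 - <<'E'
from h import *
import pickle
o=env.get_obs(); c=viewer.read_camera("wrist"); c["obs"]=o
pickle.dump(c,open("w3.pkl","wb")); cv2.imwrite("pics/w3.png",c["frame"][:,:,::-1]); print(o["tool_pos"],o["tool_rot"])
E
python3 plan.py 0.494 -0.342 0.22 16.4
```

```text
time_s: 9.4
tool_pos: [0.5007, -0.2544, 0.2225]
tool_rot: [180.0, -0.0, 17.1]
force: [-0.1, 0.2, 0.8]
grip_width: 0.06
time_s: 10.4
tool_pos: [0.494, -0.3419, 0.2225]
tool_rot: [180.0, 0.0, 17.1]
force: [0.4, 0.2, -0.1]
grip_width: 0.0598
[ 0.49403746 -0.34186919  0.22245607] [1.79998190e+02 1.71052739e-02 1.70791526e+01]
time 10.45 pos [ 0.4943 -0.3412  0.2224] rot [-179.98    0.     17.13] f [-0.28  0.62  0.64] tq [-0.064  0.023  0.011] w 59.8
full shift [-0.005  0.007  0.024] calls 1 one-call [-0.005  0.007  0.024] turn [-0.     0.     0.008]
```

View pics/w3.png

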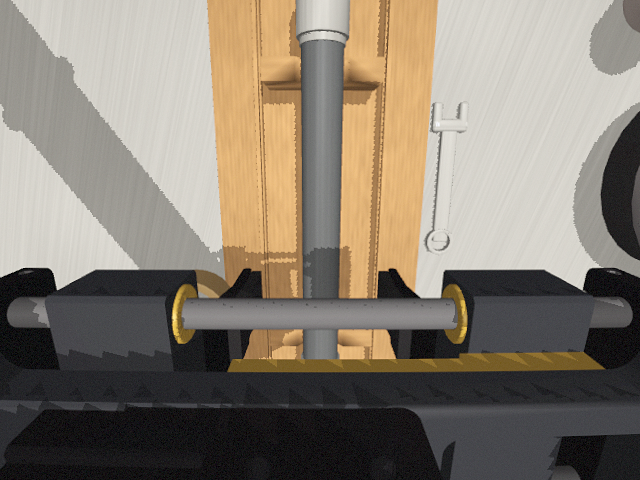

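```bash
python3 - <<'E'
from h import *
import pickle
c=pickle.load(open("w3.pkl","rb"))
a=atz(c,322,60,.062);b=atz(c,321.8,280,.062);print(a,b,np.degrees(np.arctan2(*(a-b)[1::-1])))
j=atz(c,323,39,.07);print("junction",j)
y=np.radians(106.6);d=np.array([np.cos(y),np.sin(y)]);print("mid",j[:2]-.16*d)
crop(c["frame"],250,0,400,130,5,"w3c.png")
E
```

```text
[ 0.45349877 -0.20253421  0.062     ] [ 0.51443031 -0.39918432  0.062     ] 107.21546126249679
junction [ 0.44996609 -0.18850352  0.07      ]
mid [ 0.49567623 -0.34183513]
```

View pics/w3c.png

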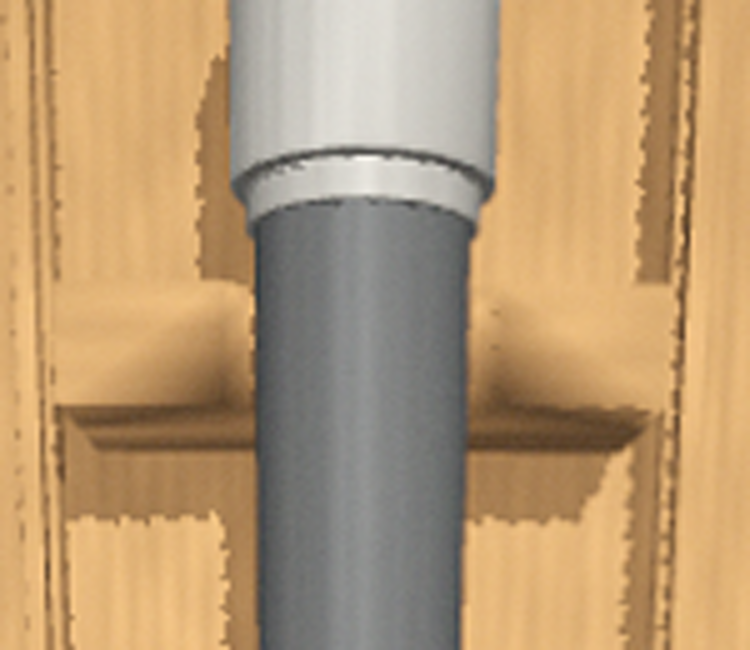

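```bash
python3 -m pendant '[[0.01,0,0.12,0,0,0],[0.01,0,0.25,0,0,0],[0.01,0,0.38,0,0,0],[0.01,0,0.5,0,0,0],[0.01,0,0.63,0,0,0],[0.01,0,0.75,0,0,0],[0.01,0,0.88,0,0,0],[0.01,0,1,0,0,0]]' 62;python3 -m pendant '[[0,0,0.12,0,0,0],[0,0,0.24,0,0,0],[0,0,0.36,0,0,0],[0,0,0.48,0,0,0],[0,0,0.6,0,0,0],[0,0,0.72,0,0,0],[0,0,0.8,0,0,0],[0,0,0.8,0,0,0]]'
python3 - <<'E'
from h import *
import pickle
o=env.get_obs(); c=viewer.read_camera("wrist"); c["obs"]=o
cv2.imwrite("pics/w4.png",c["frame"][:,:,::-1])
c=viewer.read_camera("scene");crop(c["frame"],90,130,330,310,3,"s4.png")
F=[];T=[]
for i in range(8):
    viewer.read_camera("top"); o=env.get_obs(); F.append(o["force"]);T.append(o["wrist_torque"])
print(np.mean(F,0),np.std(F,0),np.mean(T,0),np.std(T,0),o["effort"],o["tool_pos"],o["tool_rot"],o["time_s"])
E
```

```text
time_s: 11.45
tool_pos: [0.4952, -0.3409, 0.1216]
tool_rot: [-180.0, 0.0, 17.1]
force: [1.7, 0.0, -0.3]
grip_width: 0.062
time_s: 12.45
tool_pos: [0.4948, -0.3407, 0.0418]
tool_rot: [-180.0, 0.1, 17.1]
force: [-0.4, 0.1, 0.1]
grip_width: 0.062
[0.21575463 0.02044634 0.03338247] [0.57972242 0.66027048 0.27612646] [-0.0906468   0.01365136  0.00081349] [0.02239763 0.03481527 0.02633332] [ 4.18908880e-03 -4.14986551e+01  9.65868026e+00 -2.56999004e+01
  1.17737215e-02  8.38584406e-02 -1.07073909e-04] [ 0.49535715 -0.34095654  0.04273463] [ 1.79992910e+02 -2.16693681e-02  1.71407452e+01] 12.95
```

View pics/w4.png

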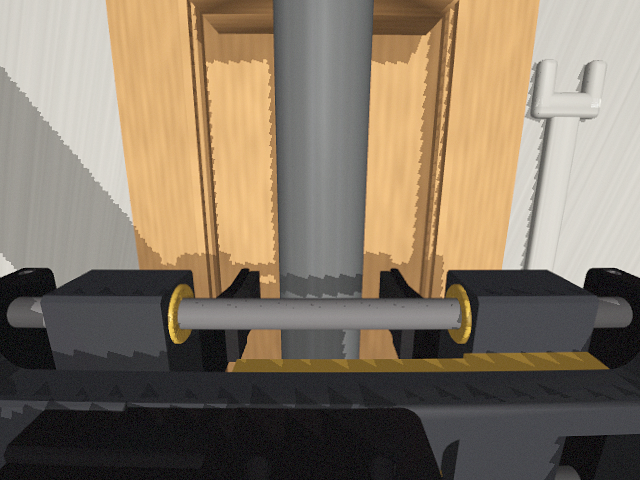

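View pics/s4.png

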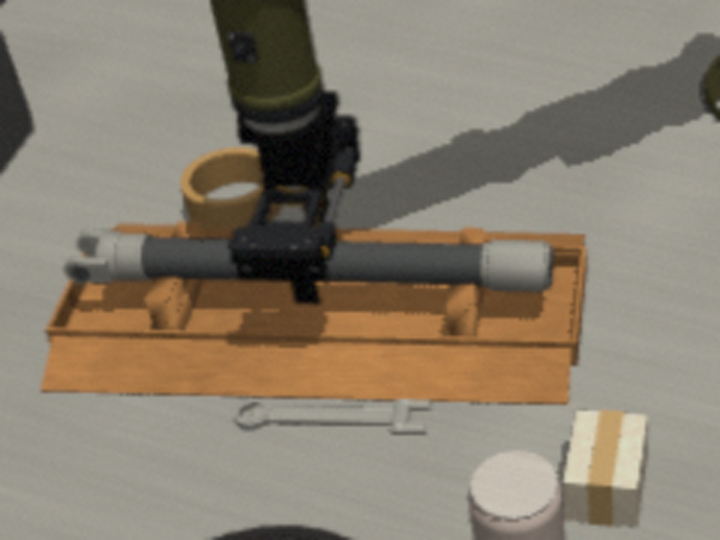

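```bash
cat > avg.py <<'E'
from h import *
import sys
n=int(sys.argv[1])
o=env.get_obs(); F=[];T=[];
for i in range(n):
    c=viewer.read_camera("wrist"); o=env.get_obs(); F.append(o["force"]);T.append(o["wrist_torque"])
c["obs"]=o
F=np.mean(F,0);T=np.mean(T,0)
a=np.radians(o["tool_rot"][2]); tx=np.array([np.cos(a),np.sin(a),0])
print("F",F.round(2),"T",T.round(3),"T about tool x",round(T@tx,3),"pos",o["tool_pos"].round(4),"rot",o["tool_rot"].round(2),"w",o["grip_width"],"t",o["time_s"])
if len(sys.argv)>2: cv2.imwrite("pics/"+sys.argv[2],c["frame"][:,:,::-1])
E
python3 -m pendant '[[0,0,0,0,0,0],[0,0,0,0,0,0],[0,0,0,0,0,0],[0,0,0,0,0,0],[0,0,0,0,0,0],[0,0,0,0,0,0],[0,0,0,0,0,0],[0,0,0,0,0,0]]' 30 40; python3 avg.py 4 w5.png
python3 -m pendant '[[0,0,-0.01,0,0,0],[0,0,-0.02,0,0,0],[0,0,-0.03,0,0,0],[0,0,-0.04,0,0,0],[0,0,-0.05,0,0,0],[0,0,-0.05,0,0,0],[0,0,-0.05,0,0,0],[0,0,-0.05,0,0,0]]'; python3 avg.py 8 w6.png
```

```text
time_s: 13.95
tool_pos: [0.4954, -0.3408, 0.0425]
tool_rot: [180.0, -0.0, 17.1]
force: [2.6, 0.2, -0.5]
grip_width: 0.0372
F [ 1.83  0.46 -0.96] T [-0.066 -0.332 -0.095] T about tool x -0.161 pos [ 0.4954 -0.3409  0.0426] rot [ 1.7999e+02 -2.0000e-02  1.7140e+01] w 0.037339106181274256 t 14.15
time_s: 15.15
tool_pos: [0.4949, -0.3405, 0.0473]
tool_rot: [-179.9, 0.0, 17.1]
force: [0.3, 0.9, -8.3]
grip_width: 0.0372
F [ 0.87  1.55 -7.97] T [-0.078 -0.217 -0.164] T about tool x -0.138 pos [ 0.4951 -0.341   0.0475] rot [-1.7999e+02  1.0000e-02  1.7140e+01] w 0.037112085048351985 t 15.55
```

View pics/w6.png

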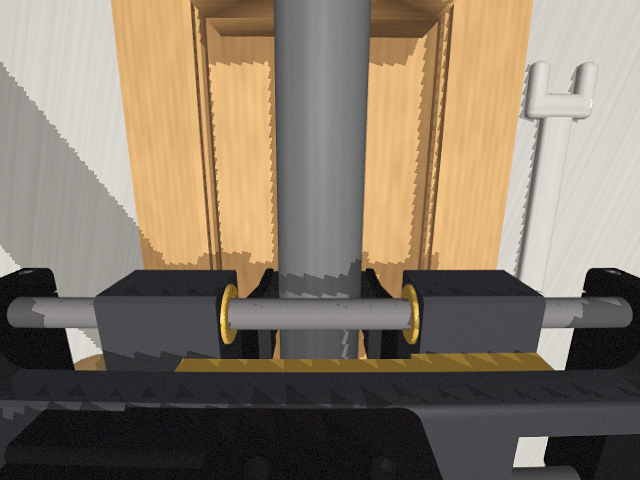

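```bash
python3 - <<'E'
from h import *
c=viewer.read_camera("scene");crop(c["frame"],100,190,290,260,4,"s6.png")
import pickle; pickle.dump(c,open("s6.pkl","wb"))
E
```

```text
(no output)
```

View pics/s6.png

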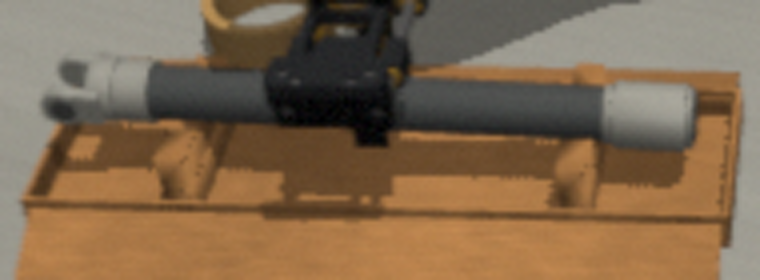

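```bash

python3 -m pendant '[[0,0,0.015,0,0,0],[0,0,0.03,0,0,0],[0,0,0.045,0,0,0],[0,0,0.05,0,0,0],[0,0,0.05,0,0,0],[0,0,0.05,0,0,0],[0,0,0.05,0,0,0],[0,0,0.05,0,0,0]]'
python3 -m pendant '[[0,0,0,0,0,0],[0,0,0,0,0,0],[0,0,0,0,0,0],[0,0,0,0,0,0],[0,-0.05,0,0,0,0],[0,-0.1,0,0,0,0],[0,-0.16,0,0,0,0],[0,-0.2,0,0,0,0]]' 50
python3 -m pendant '[[0,-0.0,0,0,0,0],[0,0,0,0,0,0],[0,0,0,0,0,0],[0,0,0,0,0,0],[0,0,0,0,0,0],[0,0,0,0,0,0],[0,0,-0.02,0,0,0],[0,0,-0.04,0,0,0]]' 30 40; 
python3 -m pendant '[[0,0,-0.02,0,0,0],[0,0,-0.03,0,0,0],[0,0,-0.03,0,0,0],[0,0,-0.03,0,0,0],[0,0,-0.03,0,0,0],[0,0,-0.03,0,0,0],[0,0,-0.03,0,0,0],[0,0,-0.03,0,0,0]]'; python3 avg.py 4 w7.png;python3 - <<'E'
from h import *
c=viewer.read_camera("scene");crop(c["frame"],100,190,290,260,4,"s7.png")
import pickle; pickle.dump(c,open("s7.pkl","wb"))
E
```

```text
time_s: 16.6
tool_pos: [0.4954, -0.3414, 0.0428]
tool_rot: [179.9, -0.0, 17.1]
force: [1.5, -2.2, -5.7]
grip_width: 0.0369
time_s: 17.6
tool_pos: [0.4893, -0.3211, 0.0425]
tool_rot: [-180.0, -0.0, 17.2]
force: [-0.1, -0.6, -0.0]
grip_width: 0.0499
time_s: 18.6
tool_pos: [0.4887, -0.3214, 0.0457]
tool_rot: [-179.9, 0.1, 17.1]
force: [2.3, 0.3, -8.7]
grip_width: 0.037
time_s: 19.6
tool_pos: [0.4893, -0.3218, 0.0496]
tool_rot: [-180.0, -0.0, 17.1]
force: [-0.6, -0.4, -9.2]
grip_width: 0.037
F [-0.01  0.38 -9.09] T [-0.368 -0.077  0.001] T about tool x -0.374 pos [ 0.4894 -0.3218  0.0496] rot [-1.800e+02 -1.000e-02  1.714e+01] w 0.03733742417386182 t 19.8
```

View pics/s7.png

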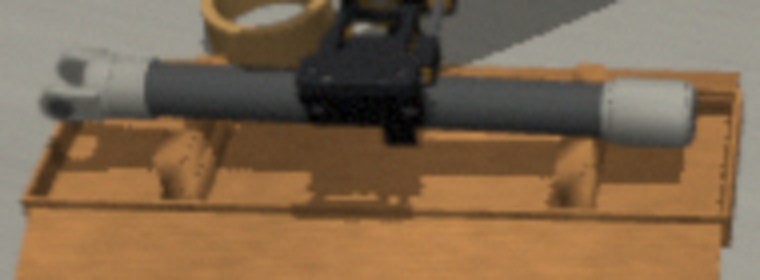

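```bash
python3 - <<'E'
from h import *
import pickle
a=cv2.imread("pics/scene0.png")[:,:,::-1]
b=pickle.load(open("s6.pkl","rb"));c=pickle.load(open("s7.pkl","rb"))
im=np.vstack([f[195:245,100:290] for f in (a,b["frame"],c["frame"])])
crop(im,0,0,190,150,4,"cmp.png")
y=np.radians(106.8);d=np.array([np.cos(y),np.sin(y)]);m=np.array([.4955,-.342])
for lab,zz in [("rest",(.06,.06)),("level+7",(.067,.067)),("sleeve rest, tilt7@20",(.06,.06+.007*(135+160)/115))]:
    for s,z in [(.16,zz[0]),(-.16,zz[1])]:
        print(lab,s,proj(c,[*(m+d*s),z]).round(1))
E
```

```text
rest 0.16 [251.1 218.1]
rest -0.16 [135.1 215.6]
level+7 0.16 [250.9 216.1]
level+7 -0.16 [134.5 213.7]
sleeve rest, tilt7@20 0.16 [251.1 218.1]
sleeve rest, tilt7@20 -0.16 [133.5 210.6]
```

View pics/cmp.png

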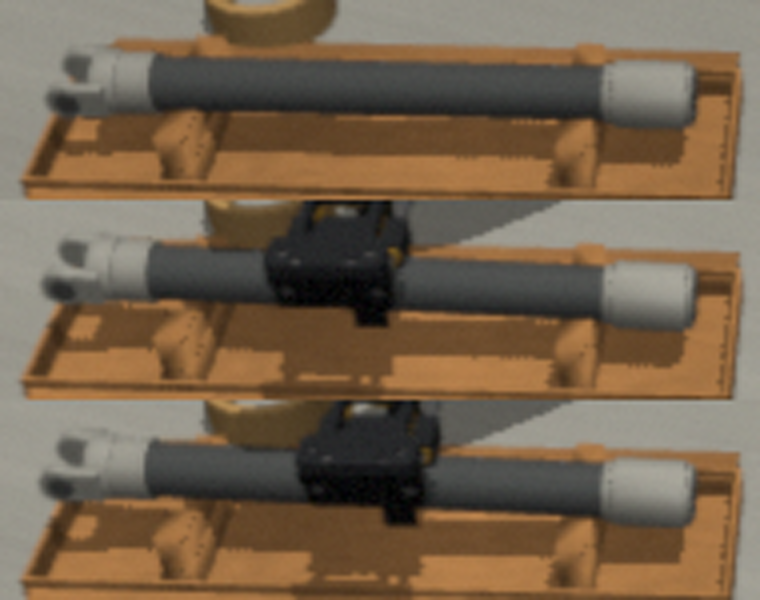

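```bash

python3 -m pendant '[[0,0,0.02,0,0,0],[0,0,0.04,0,0,0],[0,0,0.06,0,0,0],[0,0,0.07,0,0,0],[0,0,0.07,0,0,0],[0,0,0.07,0,0,0],[0,0,0.07,0,0,0],[0,0,0.07,0,0,0]]'
python3 -m pendant '[[0,0,0,0,0,0],[0,0,0,0,0,0],[0,0,0,0,0,0],[0,-0.04,0,0,0,0],[0,-0.1,0,0,0,0],[0,-0.17,0,0,0,0],[0,-0.24,0,0,0,0],[0,-0.29,0,0,0,0]]' 50
python3 -m pendant '[[0,0,0,0,0,0],[0,0,0,0,0,0],[0,0,0,0,0,0],[0,0,0,0,0,0],[0,0,0,0,0,0],[0,0,-0.02,0,0,0],[0,0,-0.05,0,0,0],[0,0,-0.08,0,0,0]]' 30 40; 
python3 avg.py 10 w8.png;python3 - <<'E'
from h import *
import pickle
a=cv2.imread("pics/scene0.png")[:,:,::-1]
b=viewer.read_camera("scene");pickle.dump(b,open("s8.pkl","wb"))
im=np.vstack([f[195:245,100:290] for f in (a,b["frame"])])
crop(im,0,0,190,100,4,"cmp8.png")
E
```

```text
time_s: 20.85
tool_pos: [0.4897, -0.3219, 0.0428]
tool_rot: [180.0, -0.0, 17.1]
force: [1.4, -0.0, -5.2]
grip_width: 0.0374
time_s: 21.85
tool_pos: [0.4807, -0.2933, 0.0425]
tool_rot: [-180.0, -0.0, 17.2]
force: [-0.4, 0.4, -0.5]
grip_width: 0.05
time_s: 22.85
tool_pos: [0.479, -0.2938, 0.0496]
tool_rot: [-179.9, 0.2, 17.1]
force: [-0.9, -0.3, -8.5]
grip_width: 0.0374
F [ 0.32  0.35 -9.09] T [-0.101  0.008  0.004] T about tool x -0.094 pos [ 0.4807 -0.2941  0.0505] rot [-1.7999e+02  1.0000e-02  1.7140e+01] w 0.03676817364289989 t 23.35
```

View pics/cmp8.png

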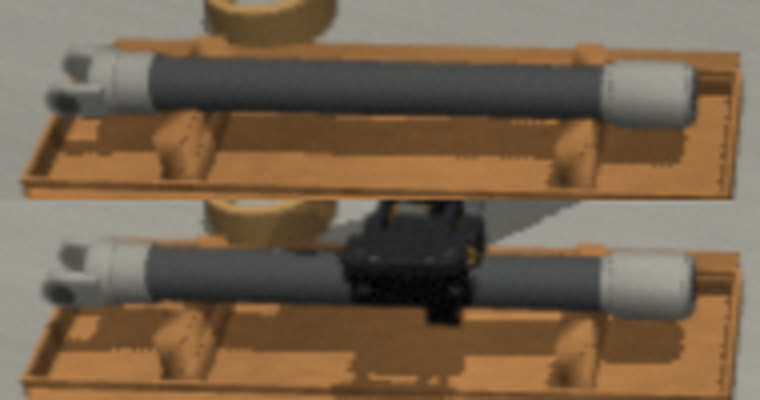

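```bash

python3 -m pendant '[[0,0,-0.05,0,0,0],[0,0,-0.15,0,0,0],[0,0,-0.28,0,0,0],[0,0,-0.42,0,0,0],[0.01,-0.02,-0.57,0,0,0],[0.03,-0.07,-0.72,0,0,0],[0.06,-0.15,-0.87,0,0,0],[0.1,-0.25,-1,0,0,0.005]]' 30 45
python3 -m pendant '[[0.05,-0.12,-0.05,0,0,0],[0.1,-0.25,-0.09,0,0,0],[0.15,-0.38,-0.12,0,0,0],[0.2,-0.5,-0.14,0,0,0.005],[0.25,-0.63,-0.15,0,0,0.01],[0.3,-0.75,-0.15,0,0,0.015],[0.35,-0.88,-0.15,0,0,0.02],[0.4,-1,-0.15,0,0,0.02]]'
python3 plan.py .5234 .2875 .16 14.8;  python3 - <<'E'
from h import *
c=viewer.read_camera("scene"); cv2.imwrite("pics/s9.png",c["frame"][:,:,::-1])
E
```

```text
time_s: 24.4
tool_pos: [0.4831, -0.2666, 0.1517]
tool_rot: [-180.0, -0.0, 16.7]
force: [0.1, -0.2, -8.7]
grip_width: 0.0368
time_s: 25.4
tool_pos: [0.4924, -0.1589, 0.1654]
tool_rot: [-180.0, 0.0, 14.9]
force: [-0.2, -0.1, -7.6]
grip_width: 0.037
time 25.4 pos [ 0.4924 -0.1589  0.1654] rot [-1.7997e+02  2.0000e-02  1.4910e+01] f [-0.21 -0.08 -7.62] tq [-0.129  0.005  0.007] w 37.0
full shift [ 1.449 -4.234  0.055] calls 4.23 one-call [ 0.342 -1.     0.013] turn [-0.     0.     0.001]
```

View pics/s9.png

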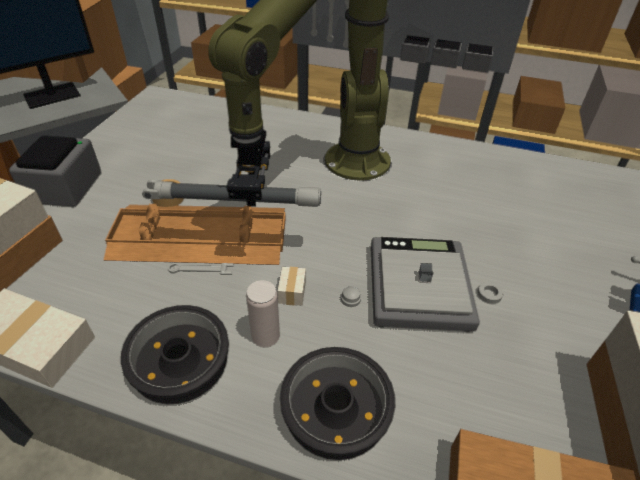

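```bash

for i in 1; do python3 -m pendant '[[0.04,-0.12,0,0,0,0],[0.08,-0.25,0,0,0,0],[0.12,-0.38,0,0,0,0],[0.17,-0.5,0,0,0,0],[0.21,-0.63,0,0,0,0],[0.26,-0.75,0,0,0,0],[0.3,-0.88,0,0,0,0],[0.34,-1,0,0,0,0]]'; done
python3 -m pendant '[[0.04,-0.12,0,0,0,0],[0.08,-0.25,0,0,0,0],[0.12,-0.38,0,0,0,0],[0.17,-0.5,0,0,0,0],[0.21,-0.63,0,0,0,0],[0.26,-0.75,0,0,0,0],[0.3,-0.88,0,0,0,0],[0.34,-1,0,0,0,0]]'
python3 -m pendant '[[0.04,-0.12,0,0,0,0],[0.08,-0.25,0,0,0,0],[0.12,-0.38,0,0,0,0],[0.17,-0.5,0,0,0,0],[0.21,-0.63,0,0,0,0],[0.26,-0.75,0,0,0,0],[0.3,-0.88,0,0,0,0],[0.34,-1,0,0,0,0]]'
python3 -m pendant '[[0.04,-0.12,0,0,0,0],[0.08,-0.25,0,0,0,0],[0.12,-0.38,0,0,0,0],[0.17,-0.5,0,0,0,0],[0.21,-0.63,0,0,0,0],[0.26,-0.75,0,0,0,0],[0.3,-0.87,0,0,0,0],[0.33,-0.96,0,0,0,0]]'
python3 plan.py .5234 .2875 .16 14.8
```

```text
time_s: 26.45
tool_pos: [0.4998, -0.0537, 0.1655]
tool_rot: [-180.0, 0.0, 14.9]
force: [-0.2, -0.6, -8.8]
grip_width: 0.0372
time_s: 27.45
tool_pos: [0.5069, 0.0517, 0.1655]
tool_rot: [-180.0, 0.0, 14.9]
force: [0.6, 0.9, -8.4]
grip_width: 0.0368
time_s: 28.45
tool_pos: [0.5141, 0.1571, 0.1655]
tool_rot: [-180.0, 0.0, 14.9]
force: [0.7, 0.2, -9.3]
grip_width: 0.0371
time_s: 29.45
tool_pos: [0.5212, 0.2584, 0.1655]
tool_rot: [-180.0, 0.0, 14.9]
force: [-1.0, 0.2, -9.0]
grip_width: 0.037
time 29.45 pos [0.5212 0.2584 0.1655] rot [-1.800e+02  1.000e-02  1.492e+01] f [-1.03  0.16 -9.01] tq [-0.094  0.039  0.029] w 37.0
full shift [ 0.096 -0.276  0.055] calls 1 one-call [ 0.096 -0.276  0.055] turn [-0.     0.     0.001]
```

```bash

python3 -m pendant '[[0.03,-0.08,0,0,0,0],[0.05,-0.14,0.03,0,0,0],[0.07,-0.19,0.07,0,0,0],[0.08,-0.23,0.12,0,0,0],[0.09,-0.25,0.18,0,0,0],[0.09,-0.25,0.24,0,0,0],[0.09,-0.25,0.3,0,0,0],[0.09,-0.25,0.33,0,0,0]]'
python3 avg.py 8 w10.png; python3 plan.py .5234 .2875 .16 14.8;  python3 - <<'E'
from h import *
c=viewer.read_camera("scene"); cv2.imwrite("pics/s10.png",c["frame"][:,:,::-1]);crop(c["frame"],330,190,520,330,4,"s10c.png")
import pickle;pickle.dump(c,open("s10.pkl","wb"))
c=viewer.read_camera("top"); cv2.imwrite("pics/t10.png",c["frame"][:,:,::-1])
E
```

```text
time_s: 30.45
tool_pos: [0.5233, 0.2834, 0.132]
tool_rot: [180.0, 0.0, 14.9]
force: [-0.0, 0.4, -8.8]
grip_width: 0.0371
F [-0.05 -0.09 -8.9 ] T [-0.113  0.007  0.009] T about tool x -0.108 pos [0.5238 0.284  0.1329] rot [-1.7998e+02 -4.0000e-02  1.4890e+01] w 0.036928506180344954 t 30.85
time 30.85 pos [0.5238 0.284  0.1329] rot [-1.7998e+02 -4.0000e-02  1.4890e+01] f [ 0.37 -0.38 -9.52] tq [-0.11   0.041  0.008] w 36.9
full shift [ 0.006 -0.035 -0.271] calls 1 one-call [ 0.006 -0.035 -0.271] turn [-0.    -0.     0.001]
```

View pics/s10c.png

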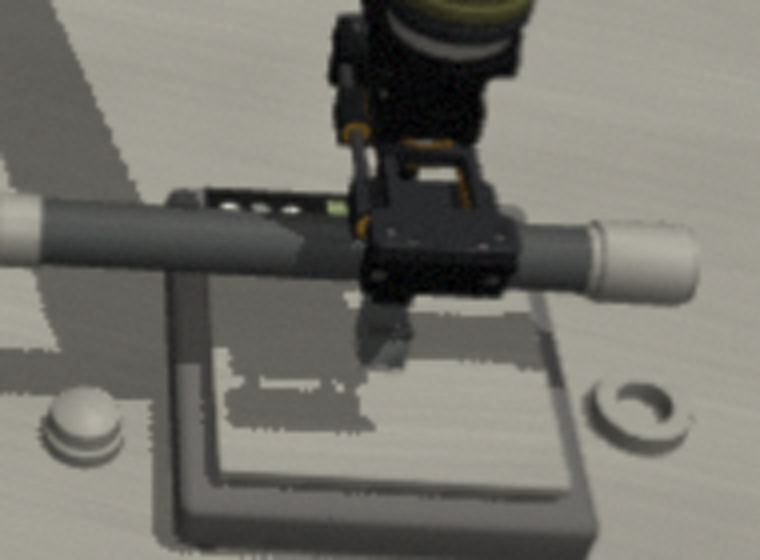

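View pics/t10.png

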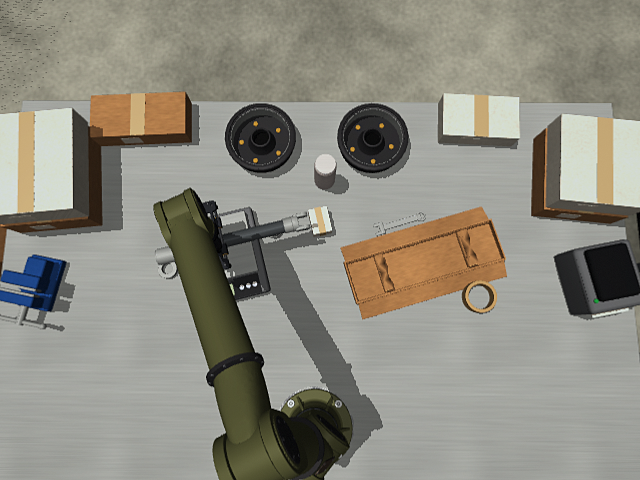

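View pics/w10.png

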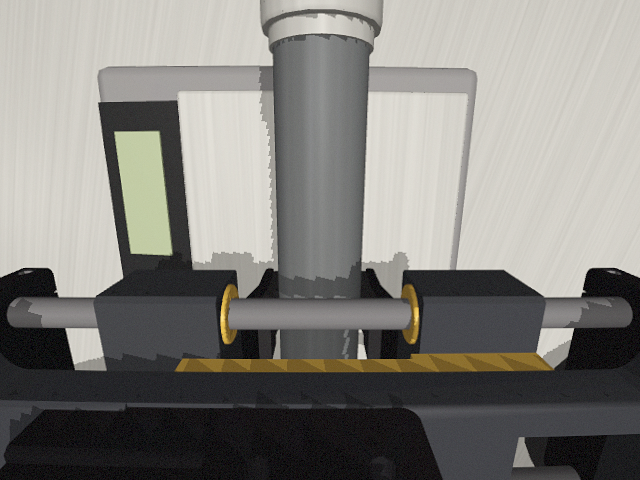

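```bash
python3 - <<'E'
from h import *
import pickle
c=pickle.load(open("s10.pkl","rb"))
a=cv2.imread("pics/scene0.png")[:,:,::-1].copy()
t=cv2.imread("pics/top0.png")[:,:,::-1].copy()
im=np.hstack([cv2.resize(a[255:290,405:445],None,fx=10,fy=10,interpolation=cv2.INTER_CUBIC),cv2.resize(t[230:265,200:240],None,fx=10,fy=10,interpolation=cv2.INTER_CUBIC)])
cv2.imwrite("pics/bl.png",im[:,:,::-1])
tc=viewer.read_camera("top")
an=np.radians(14.8); X=np.array([np.cos(an),np.sin(an)]);Y=np.array([-X[1],X[0]])
C=np.array([.5235,.289])
for i,j in [(-1,-1),(1,-1),(1,1),(-1,1)]:
    q=C+X*.015*i+Y*.013*j
    f=lambda z:((proj(c,[*q,z])-[405,255])*10).round()
    g=lambda z:((proj(tc,[*q,z])-[200,230])*10).round()
    print(i,j,"scene top/bot",f(.101),f(.065),"top",g(.101)+[400,0],g(.065)+[400,0])
E
```

```text
-1 -1 scene top/bot [140.  76.] [115. 178.] top [621. 197.] [643. 216.]
1 -1 scene top/bot [154. 169.] [128. 272.] top [599.  99.] [622. 120.]
1 1 scene top/bot [266. 174.] [238. 277.] top [512. 121.] [537. 142.]
-1 1 scene top/bot [250.  81.] [222. 184.] top [534. 218.] [559. 237.]
```

View pics/bl.png

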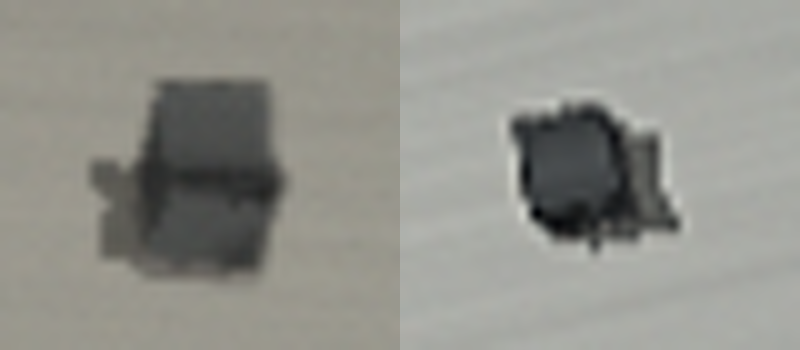

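```bash

python3 -m pendant '[[0,-0.02,0.03,0,0,0],[0.01,-0.04,0.08,0,0,0],[0.01,-0.046,0.13,0,0,0],[0.01,-0.046,0.18,0,0,0],[0.01,-0.046,0.23,0,0,0],[0.01,-0.046,0.28,0,0,0],[0.01,-0.046,0.32,0,0,0],[0.01,-0.046,0.33,0,0,0]]'
python3 avg.py 3
python3 -m pendant '[[0,0,0.005,0,0,0],[0,0,0.01,0,0,0],[0,0,0.015,0,0,0],[0,0,0.02,0,0,0],[0,0,0.025,0,0,0],[0,0,0.03,0,0,0],[0,0,0.03,0,0,0],[0,0,0.03,0,0,0]]'
python3 avg.py 5 w11.png
python3 - <<'E'
from h import *
c=viewer.read_camera("scene");crop(c["frame"],290,190,520,330,3,"s11c.png")
E
```

```text
time_s: 32.0
tool_pos: [0.5232, 0.2884, 0.0992]
tool_rot: [180.0, 0.0, 14.9]
force: [0.4, -0.0, -10.6]
grip_width: 0.0373
F [ 0.12  0.67 -9.39] T [-0.108 -0.011 -0.007] T about tool x -0.107 pos [0.5235 0.2886 0.0997] rot [-1.7999e+02 -2.0000e-02  1.4890e+01] w 0.03687511419998609 t 32.15
time_s: 33.15
tool_pos: [0.5238, 0.2887, 0.097]
tool_rot: [-180.0, -0.1, 14.9]
force: [0.2, 0.3, -3.7]
grip_width: 0.0368
F [ 0.73  0.36 -3.4 ] T [-0.098 -0.135 -0.01 ] T about tool x -0.129 pos [0.5238 0.2887 0.0969] rot [-1.7998e+02 -7.0000e-02  1.4880e+01] w 0.03686224418161288 t 33.4
```

View pics/s11c.png

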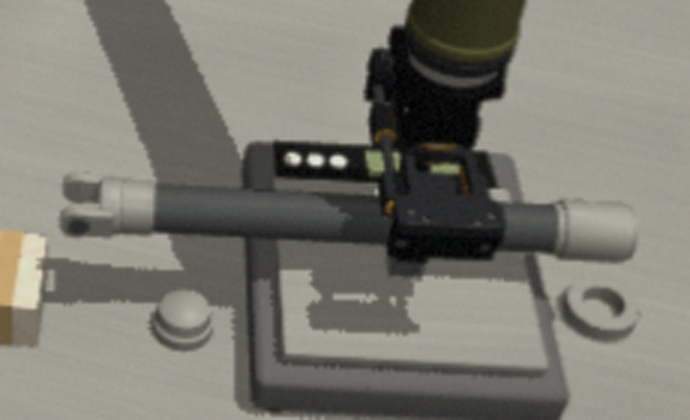

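```bash

python3 -m pendant '[[0,0,0.004,0,0,0],[0,0,0.008,0,0,0],[0,0,0.011,0,0,0],[0,0,0.014,0,0,0],[0,0,0.014,0,0,0],[0,0,0.014,0,0,0],[0,0,0.014,0,0,0],[0,0,0.014,0,0,0]]'
python3 avg.py 4
python3 -m pendant '[[0,0,0,0,0,0],[0,0,0,0,0,0],[0,0,0,0,0,0],[0,0,0,0,0,0],[0,0,0,0,0,0],[0,0,0,0,0,0],[0,0,0,0,0,0],[0,0,0,0,0,0]]' 44
python3 avg.py 3
python3 - <<'E'
from h import *
c=viewer.read_camera("scene");crop(c["frame"],290,190,520,330,3,"s12c.png")
E
```

```text
time_s: 34.45
tool_pos: [0.5238, 0.2887, 0.0955]
tool_rot: [-180.0, -0.1, 14.9]
force: [2.2, 0.9, 2.1]
grip_width: 0.0371
F [2.47 0.4  2.2 ] T [-0.011 -0.47  -0.004] T about tool x -0.131 pos [0.5238 0.2887 0.0954] rot [-1.7999e+02 -6.0000e-02  1.4890e+01] w 0.03728568549122289 t 34.65
time_s: 35.65
tool_pos: [0.5234, 0.2886, 0.0952]
tool_rot: [-180.0, -0.0, 14.9]
force: [-1.1, -0.0, 0.2]
grip_width: 0.0442
F [ 0.09 -0.06 -0.4 ] T [-0.108  0.048  0.003] T about tool x -0.092 pos [0.5234 0.2886 0.0952] rot [-180.     -0.     14.89] w 0.04415453030513264 t 35.8
```

View pics/s12c.png

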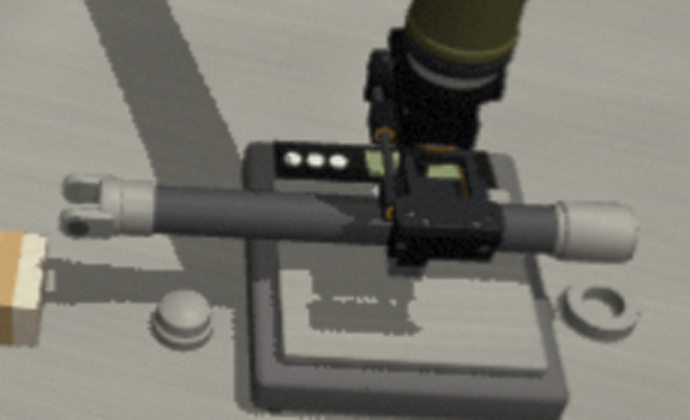

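```bash

python3 -m pendant '[[0,0,0,0,0,0],[0,0,0,0,0,0],[0,0,0,0,0,0],[0,0,0,0,0,0],[0,0,0,0,0,0],[0,0,-0.02,0,0,0],[0,0,-0.06,0,0,0],[0,0,-0.12,0,0,0]]' 64
python3 avg.py 1 w13.png
python3 -m pendant '[[0,0,-0.1,0,0,0],[0,0,-0.22,0,0,0],[0,0,-0.35,0,0,0],[0,0,-0.48,0,0,0],[0,0,-0.62,0,0,0],[0,0,-0.75,0,0,0],[0,0,-0.88,0,0,0],[0,0,-1,0,0,0]]'
python3 avg.py 2 w14.png
python3 - <<'E'
from h import *
c=viewer.read_camera("scene");crop(c["frame"],290,190,520,330,3,"s14c.png")
E
```

```text
time_s: 36.85
tool_pos: [0.5233, 0.2885, 0.1075]
tool_rot: [-180.0, 0.0, 14.9]
force: [0.1, 0.3, -0.3]
grip_width: 0.0639
F [0.25 1.05 1.05] T [ 0.03  -0.001 -0.014] T about tool x 0.028 pos [0.5239 0.2889 0.1086] rot [-1.7996e+02 -9.0000e-02  1.4890e+01] w 0.06388732599808607 t 36.9
time_s: 37.9
tool_pos: [0.5234, 0.2885, 0.2081]
tool_rot: [-180.0, -0.0, 14.9]
force: [-0.2, 1.0, 0.2]
grip_width: 0.064
F [0.13 0.43 0.56] T [-0.074 -0.029 -0.026] T about tool x -0.079 pos [0.5242 0.2889 0.2089] rot [-1.7995e+02 -1.5000e-01  1.4880e+01] w 0.06379319705581422 t 38.0
```

View pics/s14c.png

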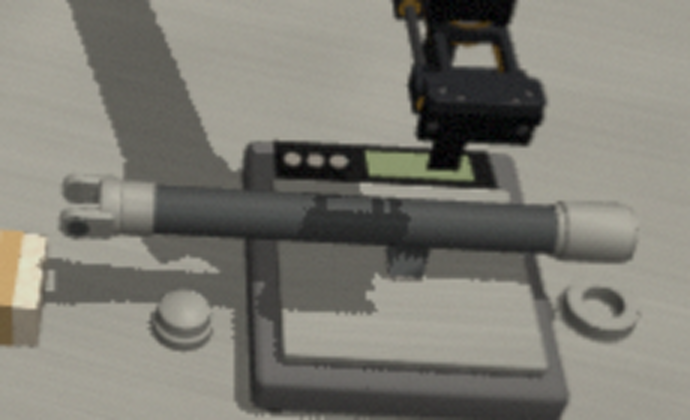

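View pics/w14.png

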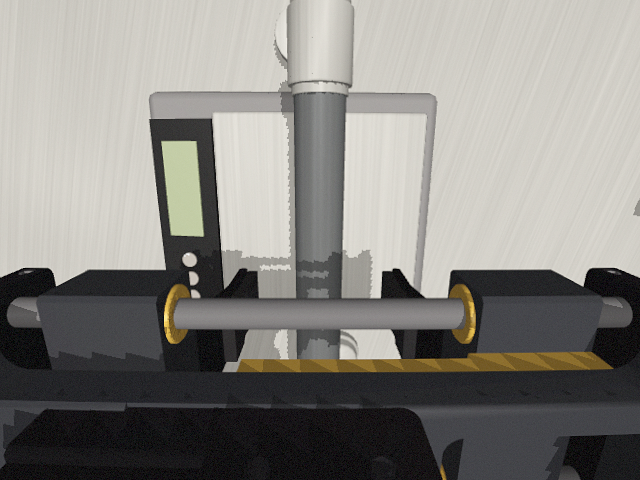

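```bash

python3 -m pendant '[[0,0,-0.1,0,0,0],[0,0,-0.2,0,0,0],[0,0,-0.25,0,0,0],[0,0,-0.25,0,0,0],[0,0,-0.25,0,0,0],[0,0,-0.25,0,0,0],[0,0,-0.25,0,0,0],[0,0,-0.25,0,0,0]]'
python3 - <<'E'
from h import *
c=viewer.read_camera("scene");crop(c["frame"],90,130,520,340,1.8,"s15c.png")
E
```

```text
time_s: 39.05
tool_pos: [0.5233, 0.2885, 0.2321]
tool_rot: [180.0, 0.0, 14.9]
force: [0.8, -0.5, -0.5]
grip_width: 0.064
```

View pics/s15c.png

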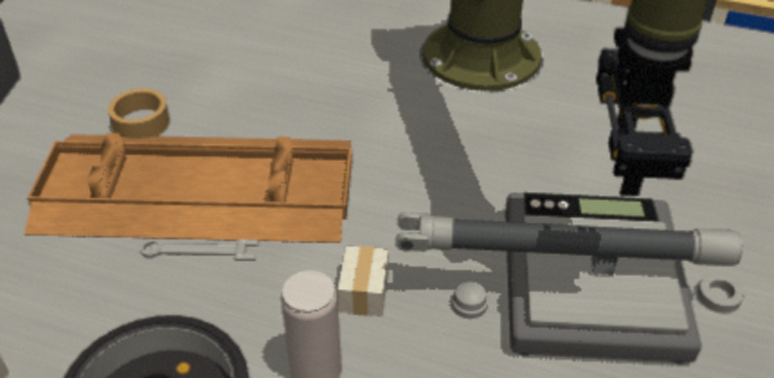

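The shaft still lies level on the block and the bystanders are where they were, so I'm handing it in.

```bash
python3 -c "
from cell import env
print(env.sign_off())"
```

```text
the job is handed in; nothing more can be done
None
```

The shaft is lying level on the V-block, balanced on the block alone with the gripper clear of it, and I handed the job in at about 39 s.

- **Finding the balance point:** I lifted the shaft a few millimetres at three points: its middle, 20 mm towards the sleeve, and 48 mm towards the sleeve.
    - At the first two points the yoke end rose and the sleeve end stayed low, by about 2 degrees at most.
    - At the third it hung level. The wrist read about 9.1 N, and the remaining torque put the balance point 1–3 mm further towards the sleeve.
- **Placing it:** I carried it level to the scale, with the balance point about over the middle of the block, and lowered it slowly. At the end of the lowering the tool pushed down with about 2 N. With the shaft's weight that is roughly 11 N on the scale, well under its 2 kg limit.
- **Last checks:** Pictures up to about 3 s after release showed no change in the shaft's position. Wrist force was near zero, and the other objects on the bench look unmoved.
- **Where measurements disagreed:**
    - The three cameras differed by about 5 mm on where the block sits along its groove. I used a value between them, well inside the block's 26 mm length.
    - The torque from the first lift did not fit the later two. The sleeve end was probably still resting in its support, so I went by the later two.

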